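# Sort stray cutlery into the flea-market tubs

### The job

Four pieces of cutlery - a fork, a knife, a table spoon and a teaspoon - have been left lying about on the stall: put each one back into the tub that holds its own kind, lying flat inside on top of the others. Leave the cheese slicer and the drinking glass where they are.

Things in the scene. Friction and masses are not known exactly. Their poses are not given: they have to be found in the camera images.
- table_fork_mid (a point): Table fork, 185 mm long: steel head with four tines, 25 mm wide; butt 88 mm behind this point (-x), tips 97 mm ahead (+x). Dark wooden handle, 17 mm wide (y), 12 mm thick (z). Loose, flat on the table. This point: where to grip, on the handle near its front end, at the centre of mass, half-way up (6 mm above the underside); x along the piece to its head, z up. About 65 g.
- table_knife_mid (a point): Table knife, 190 mm long: flat steel blade, round tip, 20 mm wide; butt 92 mm behind this point (-x), tip 98 mm ahead (+x). Dark wooden handle, 17 mm wide (y), 12 mm thick (z). Loose, flat on the table. This point: where to grip, on the handle near its front end, at the centre of mass, half-way up (6 mm above the underside); x along the piece to its head, z up. About 85 g.
- table_spoon_mid (a point): Table spoon, the larger loose spoon, 185 mm long: oval steel bowl 42 mm wide; butt 88 mm behind this point (-x), tip 97 mm ahead (+x). Dark wooden handle, 17 mm wide (y), 12 mm thick (z). Loose, flat on the table. This point: where to grip, on the handle near its front end, at the centre of mass, half-way up (6 mm above the underside); x along the piece to its head, z up. About 65 g.
- teaspoon_mid (a point): Teaspoon, the smaller loose spoon, 135 mm long: oval steel bowl 29 mm wide; butt 63 mm behind this point (-x), tip 72 mm ahead (+x). Dark wooden handle, 17 mm wide (y), 12 mm thick (z). Loose, flat on the table. This point: where to grip, on the handle near its front end, at the centre of mass, half-way up (6 mm above the underside); x along the piece to its head, z up. About 35 g.
- fork_tub: White plastic tub, told from the other three by its stock: forks. Fixed. 225 mm long (its x, away from the robot), 142 wide (y), walls 3 mm, rim 82 mm above the table (its lip stands out 4 mm). Inside 219 x 136 mm; the stock is a nearly level bed 40 mm above the table, on which a piece laid in rests. Origin: centre of the underside.
- knife_tub: White plastic tub, told from the other three by its stock: knives. Fixed. 225 mm long (its x, away from the robot), 142 wide (y), walls 3 mm, rim 82 mm above the table (its lip stands out 4 mm). Inside 219 x 136 mm; the stock is a nearly level bed 40 mm above the table, on which a piece laid in rests. Origin: centre of the underside.
- spoon_tub: White plastic tub, told from the other three by its stock: table spoons (185 mm long, bowls 42 mm wide). Fixed. 225 mm long (its x, away from the robot), 142 wide (y), walls 3 mm, rim 82 mm above the table (its lip stands out 4 mm). Inside 219 x 136 mm; the stock is a nearly level bed 40 mm above the table, on which a piece laid in rests. Origin: centre of the underside.
- teaspoon_tub: White plastic tub, told from the other three by its stock: teaspoons (135 mm long, bowls 29 mm wide). Fixed. 225 mm long (its x, away from the robot), 142 wide (y), walls 3 mm, rim 82 mm above the table (its lip stands out 4 mm). Inside 219 x 136 mm; the stock is a nearly level bed 40 mm above the table, on which a piece laid in rests. Origin: centre of the underside.
- cheese_slicer_mid (a point): Cheese slicer: a broad steel paddle 68 mm wide with a slot across it, on the same kind of wooden handle; 193 mm long. Not cutlery for the tubs: it stays where it lies. This point is on the handle near its front end, 6 mm up; x points to the paddle (tip 98 mm ahead, butt 95 mm back).
- juice_glass: Clear drinking glass, 56 mm across, 85 mm tall, standing among the cutlery, to be left alone. Origin: centre of its underside.
Not all that is in view belongs to the job. Leave any pink look-alike of the part that bears teaspoon_mid alone. Leave any pink look-alike of the part that bears table_knife_mid alone.

How it is judged:
By the outcome, as a careful person would: the job done as asked, in the order asked, and still so for the second after the job is handed in, with the robot touching nothing.
It also fails if it takes over 96 s, if anything falls off the work surface, if the arm or the gripper's body presses on something with over 40 N, if the wrist force passes 120 N, or if a joint passes its speed limit or range.

### The arm

A 7-joint arm with a two-finger parallel gripper is mounted at the origin on the work surface. World frame = base frame: x ahead of the robot, y to its left, z up, the work surface at z = 0. Lengths are in mm, angles in rad, forces in N, time in s.
With the tool pointing down it reaches from about 425 to 875 mm from the base axis. Payload 8.4 kg.
Tool frame: the origin (TCP) lies at the centre of the arm's flange, where the gripper is bolted on; the fingertips stand 173 mm ahead of it and the grasp point (between the pads) lies r.grasp_offset ahead of it (r.grasp_offset is the distance from the TCP to the grasp point, in mm); z points along the fingers, y is the line along which they close (so a half turn about z gives the same grasp; the last joint's range is limited). The gripper opens to 85 mm and grips with 20 to 120 N. Pads are 22 mm wide; open, the fingers measure 114 mm over their backs; the gripper's body (76 mm by 85 mm) begins 54 mm behind the grasp point. The pads swing forward as they close: fully open they stand 13 mm farther back than shut.
Start: joints at [1.029, 0.333, 0.04, 1.465, -0.013, 1.343, -0.059], TCP at [278.483, -587.299, 404.708] pointing down, gripper open.
Joint ranges: [-2.58, 2.58], [-0.38, 2.09], [-1.3, 1.39], [0.25, 2.4], [-1.5, 4.64], [0.08, 2.09], [-2.65, 2.65]. Speed limits (rad/s): [2.22, 2.22, 2.79, 2.79, 3.14, 3.14, 3.14].

### API

Orientations are given as a unit quaternion [x, y, z, w].
In Python, from bench import readout, imaging, workorder, r gives the robot as it stands.
- The arm moves only by the tool move_arm, never from a script. Its argument "targets" is a list of rows, each a list of 5 numbers: the shift along the tool's x, y, z each as a share of 40 cm, from -1 to 1, then the turn about the tool's z as a share of 45 degrees, from -1 to 1, then the gripper command: -1 is shut, 1 is fully open, values between are in proportion. A call has exactly 5 rows; each row is the pose to reach, as a shift and turn from the pose commanded when the call began, along the tool's axes at that moment; what a row does not reach only later rows make up. A row lasts 1/8 s, in which the tool goes at most 62.5 mm and 10.7 degrees, less where a joint would pass 70% of its speed; a pose out of reach is approached as far as the arm can. A call with a number of a shift or a turn outside -1 to 1 is refused whole. A call with a gripper value outside its range is refused whole. The fingers move at their own pace and stop on an object; "force" is the grip in N (left out, the last holds). Time passes only in rows, so rows that repeat a pose let the fingers close, or fill a call up. It gives the time, the measured TCP pose, the force, the opening and the grip force at its end, in the units of the state.
- readout.observe(): the state, without advancing time (a new reading comes with each control period).
- imaging.read_camera(name): name is "side" or "top"; returns a dict with "frame" (420x560x3 uint8, red, green, blue), "fx", "fy", "cx", "cy" (pixels), "camera_from_world" (4x4, takes a point from world to camera coordinates). Camera axes: x right, y up, looking along -z (the intrinsics and any distortion apply to the point x, -y, -z); pixel columns grow to the right and rows downward; lengths in mm; the calibration is good to about 2 mm. A picture is of the moment at which its call begins. There is no depth.
- workorder.sign_off(): hands the job in; it is judged then, once.
The state is a dict: "t": time; "joints": joint angles; "qd": joint speeds; "tau": joint torques, N m; "tcp_pos": TCP position; "orientation": TCP orientation; "ft_force": force on the tool from outside, world axes, zero at the start; "torque": the same for the moment, N m; "finger_gap": finger opening in mm; "finger_force": force on a finger pad.
Only numpy, scipy, OpenCV 4.12 (cv2) and the standard library are available. Lean on these libraries where they do the work, as an engineer would, in place of code of your own. Each camera call takes 0.05 s, during which the arm holds its last target. There are 200 camera calls.

## Working session

There is one attempt and no reset: what is moved stays moved. The work goes in short steps, Python scripts to look and compute and a tool call to move; the robot and the scene stay as the last step left them, time stands still between calls to the robot, and variables do not carry over. Pictures are saved under pics/ and viewed, at most 14 in all, crops included, and the job is handed in when it is done.

Besides the shell and the picture viewer there is one more tool, called as name([rows], argument=value, ...), one row to a line, values as JSON. move_arm: Moves the arm, as the interface text tells. Its arguments: {"type":"object","properties":{"targets":{"type":"array"},"force":{"type":"number"}},"required":["targets"]}

```bash
mkdir -p pics; python3 - <<'E'
from bench import readout, imaging, workorder, r
import cv2
for n in("top","side"):
    d=imaging.read_camera(n); cv2.imwrite(f"pics/{n}0.png",cv2.resize(d["frame"][:,:,::-1],(800,600),interpolation=cv2.INTER_CUBIC))
    print(n,{k:v for k,v in d.items() if k!="frame"})
print(r.grasp_offset, readout.observe())
E
```

```text
top {'fx': 428.6704596503678, 'fy': 428.6704596503678, 'cx': 274.6512888661773, 'cy': 211.9002558075638, 'camera_from_world': array([[ 1.96312676e-02, -9.99654730e-01,  1.74652209e-02,
        -3.06947255e+01],
       [ 9.97608144e-01,  2.07430824e-02,  6.59372158e-02,
        -4.16557593e+02],
       [-6.62767322e-02,  1.61290155e-02,  9.97670912e-01,
        -1.16784977e+03],
       [ 0.00000000e+00,  0.00000000e+00,  0.00000000e+00,
         1.00000000e+00]])}
side {'fx': 416.9832812060399, 'fy': 416.9832812060399, 'cx': 275.6597550106557, 'cy': 206.5992268700927, 'camera_from_world': array([[-8.61843063e-01, -5.07059752e-01,  1.08140271e-02,
         3.63121288e+02],
       [ 3.17594315e-01, -5.22941653e-01,  7.90990441e-01,
        -1.61701484e+02],
       [-3.95424312e-01,  6.85144098e-01,  6.11732931e-01,
        -9.55700220e+02],
       [ 0.00000000e+00,  0.00000000e+00,  0.00000000e+00,
         1.00000000e+00]])}
154.70000000000002 {'t': 0.1, 'joints': array([ 1.02879758,  0.33381608,  0.03989733,  1.46617218, -0.01337451,
        1.34332823, -0.05848489]), 'qd': array([ 1.46796596e-03, -1.14794033e-03, -8.66773772e-04, -1.98674129e-03,
       -9.58688166e-05,  1.92610239e-03,  1.58194003e-03]), 'tau': array([ 5.04315452e-03, -6.60011959e+01,  1.37071453e+00, -4.06478906e+01,
        1.71056745e-02,  8.88575771e-03,  3.33056948e-05]), 'tcp_pos': array([ 278.41065505, -587.1740571 ,  403.93120761]), 'orientation': array([ 9.75592748e-01,  2.19586564e-01, -2.22333084e-04, -6.94385575e-04]), 'ft_force': array([-0.2389282 ,  0.87334267,  0.47301554]), 'torque': array([-0.0197102 ,  0.03549229, -0.05681955]), 'finger_force': 0.0, 'finger_gap': 85.78035176284408}
```

View pics/top0.png

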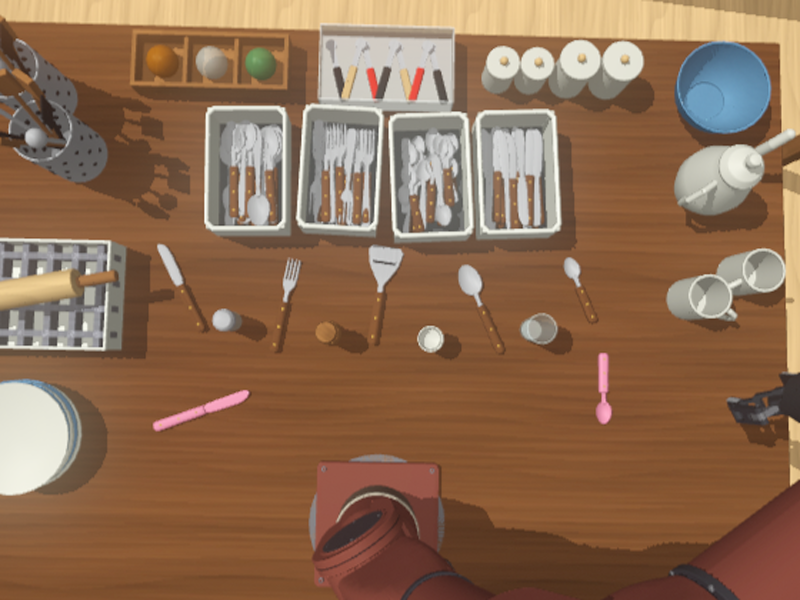

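View pics/side0.png

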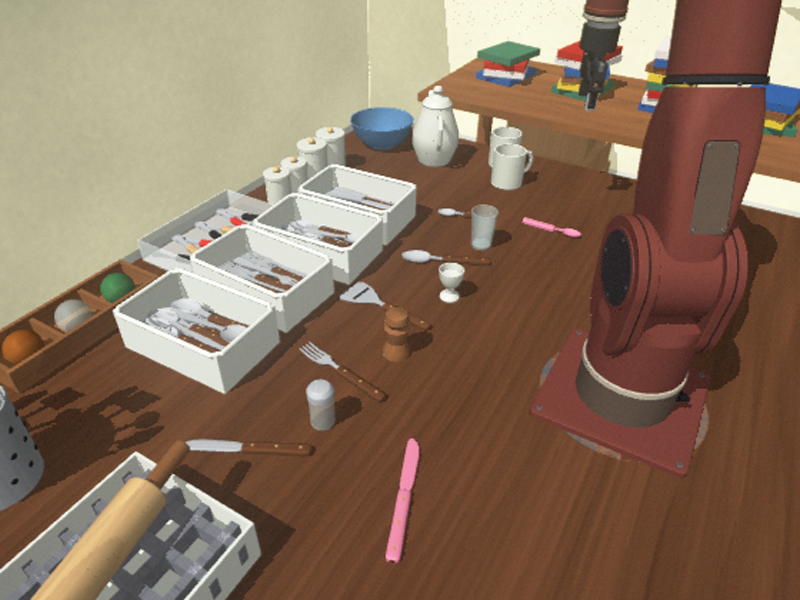

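The top picture shows the tubs at x≈248 (spoons), 340 (forks), 430 (spoons) and 518 (knives). The loose pieces are the knife (180,285), fork (287,305), slicer (380,290), large spoon (482,308) and small spoon (580,290). The pink knife (200,410) and pink teaspoon (603,388) stay where they are. Next I'll enlarge the view to tell the two spoon tubs apart and get accurate pixels.

```bash
python3 - <<'E'
from bench import imaging
import cv2, numpy as np
f=imaging.read_camera("top")["frame"]; np.save("top.npy",f); f=f[:,:,::-1]
def crop(n,x0,y0,x1,y1,s):
    c=cv2.resize(f[y0:y1,x0:x1],None,fx=s,fy=s,interpolation=cv2.INTER_CUBIC)
    for x in range((x0+9)//10*10,x1,10): cv2.putText(c,str(x),(int((x-x0)*s),8),0,.3,(0,255,255)); cv2.line(c,(int((x-x0+.5)*s),9),(int((x-x0+.5)*s),16),(0,255,255))
    for y in range((y0+9)//10*10,y1,10): cv2.putText(c,str(y),(0,int((y-y0+.5)*s)+3),0,.3,(0,255,255))
    cv2.imwrite(f"pics/{n}.png",c); print(c.shape)
crop("tubs",140,70,400,172,3)
crop("left",105,165,285,255,4.4)
crop("right",285,165,445,255,5)
E
```

```text
(306, 780, 3)
(396, 792, 3)
(450, 800, 3)
```

View pics/tubs.png

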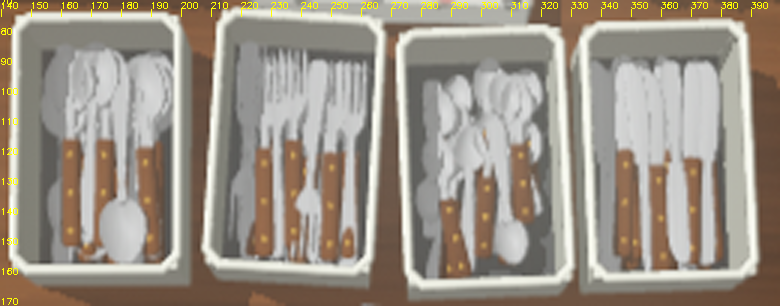

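View pics/left.png

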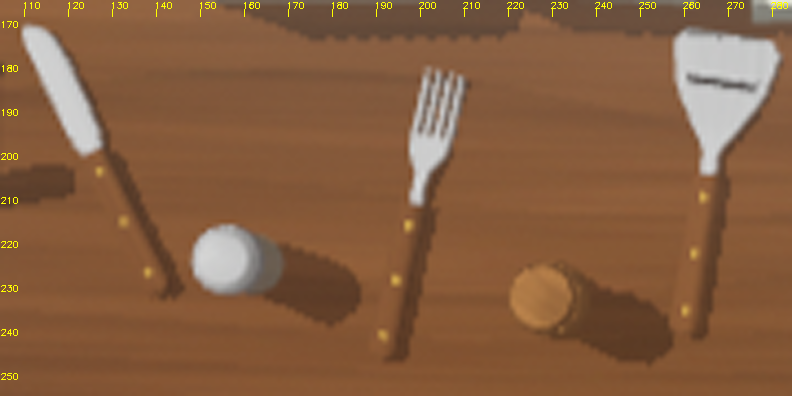

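View pics/right.png

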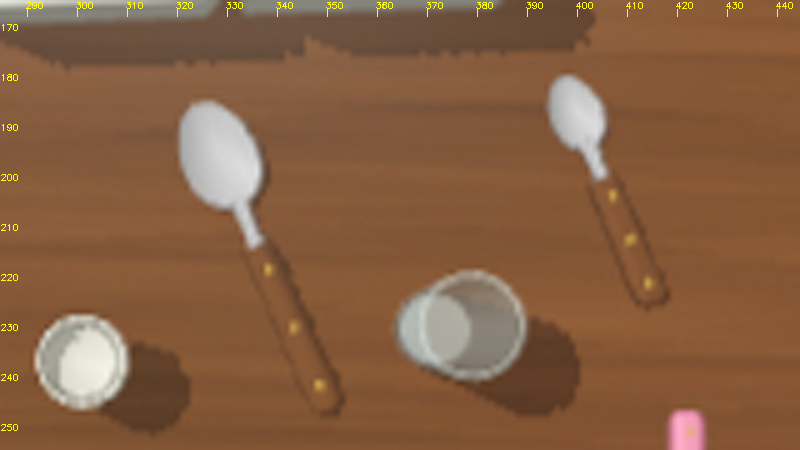

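The first tub's bowls are about 15 px (≈42 mm), so it holds table spoons. The third tub's bowls are about 10–11 px and its pieces are shorter, so it holds teaspoons. Tub 2 holds forks and tub 4 knives. Now I'll work out the world poses.

```bash
cat >h.py <<'E'
import numpy as np
from bench import readout, imaging, r
T=np.array([[1.96312676e-02,-9.99654730e-01,1.74652209e-02,-30.6947255],[.997608144,.0207430824,.0659372158,-416.557593],[-.0662767322,.0161290155,.997670912,-1167.84977],[0,0,0,1]])
fx,cx,cy=428.67046,274.65129,211.90026
def px(u,v,z,T=T):
    d=T[:3,:3].T@np.array([(u-cx)/fx,-(v-cy)/fx,-1.]); c=-T[:3,:3].T@T[:3,3]
    return (c+d*(z-c[2])/d[2])[:2]
def crop(p,x0,y0,s,z): return px((p[0]+.5)/s-.5+x0,(p[1]+.5)/s-.5+y0,z)
def rel(x,y,z,yaw):
    "shares for move from present commanded pose to TCP x,y,z, piece yaw (deg)"
    o=readout.observe(); q=o["orientation"]; a=2*np.arctan2(q[1],q[0])
    X=np.array([np.cos(a),np.sin(a)]);Y=np.array([np.sin(a),-np.cos(a)])
    d=np.array([x,y])-o["tcp_pos"][:2]
    t=-(np.radians(yaw)-a); t=(t+np.pi/2)%np.pi-np.pi/2
    print("t",o["t"],"tcp",o["tcp_pos"].round(1),"yaw",np.degrees(a).round(1),"j",o["joints"].round(2),"gap",o["finger_gap"].round(1))
    print("shares",(d@X/400).round(4),(d@Y/400).round(4),round((o["tcp_pos"][2]-z)/400,4),"turn",round(np.degrees(t)/45,4))
E
python3 - <<'E'
from h import *
L=(105,165,4.4);R=(285,165,5);Tb=(140,70,3)
P={"knife":(L,[(99,171),(123,221),(148,272)],(28,27),(172,293)),
"fork":(L,[(408,225),(395,280),(382,335)],(446,70),(389,358)),
"slicer":(L,[(703,197),(694,254),(685,311)],(728,36),(691,336)),
"spoon":(R,[(268,269),(294,327),(320,384)],(203,102),(332,414)),
"teaspoon":(R,[(613,195),(630,240),(648,283)],(568,76),(655,305))}
for n,(c,rv,t,b) in P.items():
    w=np.array([crop(p,*c,12) for p in rv]); tip=crop(t,*c,4); bt=crop(b,*c,6)
    u=w[0]-w[2];yaw=np.degrees(np.arctan2(u[1],u[0])); v=tip-bt
    u/=np.linalg.norm(u)
    print(n,"rivets",w.round(0).tolist(),"yaw",yaw.round(1),np.degrees(np.arctan2(v[1],v[0])).round(1),"len",np.linalg.norm(v).round(0),"tip-along",[((tip-q)@u).round(0) for q in w],"butt",((w[0]-bt)@u).round(0))
print("glass",px(378,230,85),px(368,230,0),"egg",px(301,237,55),"salt",px(156,223,60),"pepper",px(228,231,60))
for n,cs in {"spoon":[(12,20),(178,14),(182,268),(12,272)],"fork":[(218,12),(384,22),(365,272),(204,260)],"tea":[(398,33),(562,28),(575,280),(408,292)],"knife":[(581,30),(745,20),(757,270),(582,277)]}.items():
    w=np.array([crop(p,*Tb,82) for p in cs]); c=w.mean(0); e=(w[0]+w[1]-w[2]-w[3])/2;s=(w[0]+w[3]-w[1]-w[2])/2
    print(n,"tub",c.round(0),"yaw",np.degrees(np.arctan2(e[1],e[0])).round(1),np.degrees(np.arctan2(-s[0],s[1])).round(1),np.linalg.norm(e).round(),np.linalg.norm(s).round())
E
```

```text
knife rivets [[432.0, 384.0], [401.0, 367.0], [370.0, 351.0]] yaw 27.9 30.5 len 193.0 tip-along [np.float64(104.0), np.float64(139.0), np.float64(175.0)] butt 88.0
fork rivets [[402.0, 190.0], [368.0, 197.0], [333.0, 204.0]] yaw -11.5 -9.3 len 185.0 tip-along [np.float64(101.0), np.float64(136.0), np.float64(171.0)] butt 84.0
slicer rivets [[424.0, 6.0], [388.0, 11.0], [352.0, 16.0]] yaw -7.7 -5.8 len 192.0 tip-along [np.float64(104.0), np.float64(141.0), np.float64(177.0)] butt 87.0
spoon rivets [[403.0, -198.0], [371.0, -213.0], [340.0, -228.0]] yaw 25.0 23.0 len 188.0 tip-along [np.float64(100.0), np.float64(135.0), np.float64(169.0)] butt 88.0
teaspoon rivets [[448.0, -390.0], [423.0, -400.0], [399.0, -410.0]] yaw 21.8 20.7 len 137.0 tip-along [np.float64(71.0), np.float64(98.0), np.float64(123.0)] butt 66.0
glass [ 370.89461414 -290.19749476] [ 372.79694162 -284.1677567 ] egg [349.08172548 -92.83782538] salt [378.2688477  290.20230807] pepper [361.01934008 100.48284757]
spoon tub [656. 254.] yaw 2.5 3.2 225.0 146.0
fork tub [662.  82.] yaw -2.3 -2.5 223.0 144.0
tea tub [651. -88.] yaw 3.4 4.4 228.0 146.0
knife tub [ 663. -247.] yaw 1.8 4.3 223.0 150.0
```

move_arm([
  [0.96, -0.616, 0.19, 0.8, 0.1],
  [0.96, -0.616, 0.19, 0.8, 0.1],
  [0.96, -0.616, 0.19, 0.8, 0.1],
  [0.96, -0.616, 0.19, 0.8, 0.1],
  [0.96, -0.616, 0.19, 0.8, 0.1],
], force=40)

```text
t: 0.78
tcp_pos: [439.0, -329.5, 354.1]
orientation: [0.996, -0.093, 0.0, 0.0]
ft_force: [1.1, -0.4, 0.9]
finger_gap: 47.0
finger_force: 0.0
```

```bash
python3 - <<'E'
from h import *
rel(480,40,330,-10.5)
rel(406,189.2,330,-10.5)
E
```

```text
Traceback (most recent call last):
  File "h.py", line 15, in rel
    print("t",o["t"],"tcp",o["tcp_pos"].round(1),"yaw",np.degrees(a).round(1),"j",o["joints"].round(2),"gap",o["finger_gap"].round(1))
                                                                                                             ^^^^^^^^^^^^^^^^^^^^^
AttributeError: 'float' object has no attribute 'round'
```

```bash
sed -i 's/o\["finger_gap"\].round(1)/round(o["finger_gap"],1)/' h.py; python3 - <<'E'
from h import *
rel(480,40,330,-10.5)
E
```

```text
t 0.775 tcp [ 439.  -329.5  354.1] yaw -10.7 j [ 0.63  0.17 -0.07  1.78  0.01  1.2  -1.21] gap 47.0
shares -0.0708 -0.9268 0.0604 turn -0.0047
```

move_arm([
  [-0.07, -0.92, 0.06, 0, 0.1],
  [-0.07, -0.92, 0.06, 0, 0.1],
  [-0.07, -0.92, 0.06, 0, 0.1],
  [-0.07, -0.92, 0.06, 0, 0.1],
  [-0.07, -0.92, 0.06, 0, 0.1],
])

```text
t: 1.4
tcp_pos: [472.1, -19.5, 334.2]
orientation: [0.996, -0.093, 0.0, 0.0]
ft_force: [2.1, 0.5, -0.5]
finger_gap: 46.8
finger_force: 0.0
```

```bash
python3 - <<'E'
from h import *
rel(406,189.2,330,-10.5)
E
```

```text
t 1.4 tcp [472.1 -19.5 334.2] yaw -10.6 j [ 0.29  0.04 -0.35  1.96  0.02  1.14 -1.82] gap 46.8
shares -0.2588 -0.4823 0.0105 turn -0.0032
```

move_arm([
  [-0.259, -0.482, 0.01, 0, 0.1],
  [-0.259, -0.482, 0.01, 0, 0.1],
  [-0.259, -0.482, 0.01, 0, 0.1],
  [-0.259, -0.482, 0.1, 0, 0.1],
  [-0.259, -0.482, 0.25, 0, 0.1],
])

```text
t: 2.02
tcp_pos: [406.1, 190.1, 235.0]
orientation: [0.996, -0.091, 0.002, -0.001]
ft_force: [2.0, -0.4, -0.8]
finger_gap: 47.1
finger_force: 0.0
```

```bash
python3 - <<'E'
from h import *
import cv2
rel(406,189.2,177,-10.5)
for n in ("top","side"):
    f=imaging.read_camera(n)["frame"][:,:,::-1]
    x0,y0=(150,150) if n=="top" else (170,170)
    cv2.imwrite(f"pics/fk_{n}.png",cv2.resize(f[y0:y0+130,x0:x0+130],(520,520),interpolation=cv2.INTER_CUBIC))
a=[cv2.imread(f"pics/fk_{n}.png") for n in("top","side")]
cv2.imwrite("pics/fk.png",cv2.resize(np.hstack(a),(800,400)))
E
```

```text
t 2.025 tcp [406.1 190.1 235. ] yaw -10.4 j [ 0.03  0.14 -0.6   2.1   0.1   0.92 -2.37] gap 47.1
shares 0.0002 0.0023 0.145 turn 0.0025
```

View pics/fk.png

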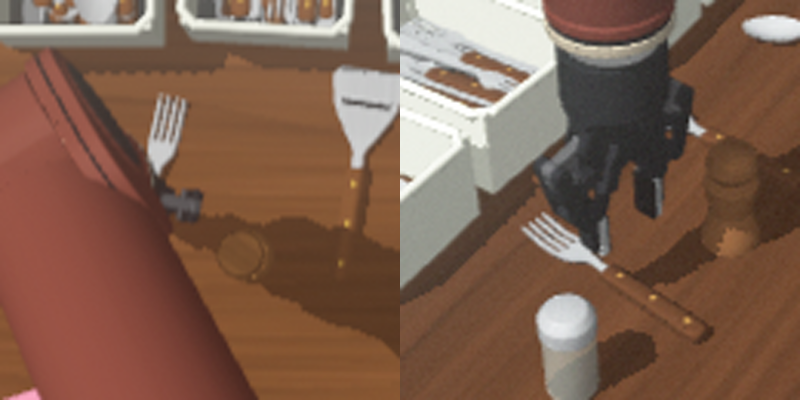

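The picture shows the gripper about 60 mm above the fork handle, with the fork between the fingers. The pepper pot and salt shaker are clear. I'll descend and close.

move_arm([
  [0, 0.002, 0.1, 0, 0.1],
  [0, 0.002, 0.148, 0, 0.1],
  [0, 0.002, 0.148, 0, 0.1],
  [0, 0.002, 0.148, 0, -1],
  [0, 0.002, 0.148, 0, -1],
])

```text
t: 2.75
tcp_pos: [406.8, 186.6, 176.8]
orientation: [0.996, -0.093, 0.001, -0.0]
ft_force: [-2.3, -1.7, 9.9]
finger_gap: 15.7
finger_force: 40.0
```

move_arm([
  [0, 0, 0, 0, -1],
  [0, 0, 0, 0, -1],
  [0, 0, 0, 0, -1],
  [0, 0, -0.1, 0, -1],
  [0, 0, -0.22, 0, -1],
])

```text
t: 3.38
tcp_pos: [405.6, 186.3, 264.5]
orientation: [0.996, -0.093, -0.0, 0.0]
ft_force: [0.8, -0.3, 0.1]
finger_gap: 15.4
finger_force: 39.4
```

```bash
python3 - <<'E'
from h import *
print(readout.observe()["finger_force"])
rel(657.5,82.2,320,-2.4)
E
```

```text
39.39667761325836
t 3.375 tcp [405.6 186.3 264.5] yaw -10.6 j [ 0.06  0.09 -0.61  2.08  0.06  0.99 -2.34] gap 15.4
shares 0.6668 0.1396 -0.1388 turn -0.1827
```

move_arm([
  [0.1, 0.02, -0.09, -0.183, -1],
  [0.25, 0.05, -0.09, -0.183, -1],
  [0.4, 0.085, -0.09, -0.183, -1],
  [0.55, 0.115, -0.09, -0.183, -1],
  [0.667, 0.14, -0.09, -0.183, -1],
])

```text
t: 4.0
tcp_pos: [659.9, 80.3, 300.0]
orientation: [1.0, -0.022, 0.001, 0.0]
ft_force: [0.5, 0.4, -0.2]
finger_gap: 15.9
finger_force: 39.4
```

move_arm([
  [0, 0, 0, 0, -1],
  [0, 0, 0, 0, -1],
  [0, 0, 0, 0, -1],
  [0, 0, 0, 0, -1],
  [0, 0, 0, 0, -1],
])

```text
t: 4.62
tcp_pos: [657.5, 82.4, 299.4]
orientation: [1.0, -0.021, 0.0, 0.0]
ft_force: [-0.5, 0.3, -0.7]
finger_gap: 16.0
finger_force: 39.4
```

```bash
python3 - <<'E'
from h import *
import cv2
rel(657.5,82.2,220,-2.4)
a=[]
for n,x0,y0 in (("top",190,60),("side",100,100)):
    f=imaging.read_camera(n)["frame"][:,:,::-1]
    a.append(cv2.resize(f[y0:y0+130,x0:x0+130],(400,400),interpolation=cv2.INTER_CUBIC))
cv2.imwrite("pics/fk2.png",np.hstack(a))
E
```

```text
t 4.625 tcp [657.5  82.4 299.4] yaw -2.4 j [ 0.15  0.47 -0.46  1.54  0.22  1.19 -1.96] gap 16.0
shares -0.0 0.0005 0.1985 turn 0.0007
```

View pics/fk2.png

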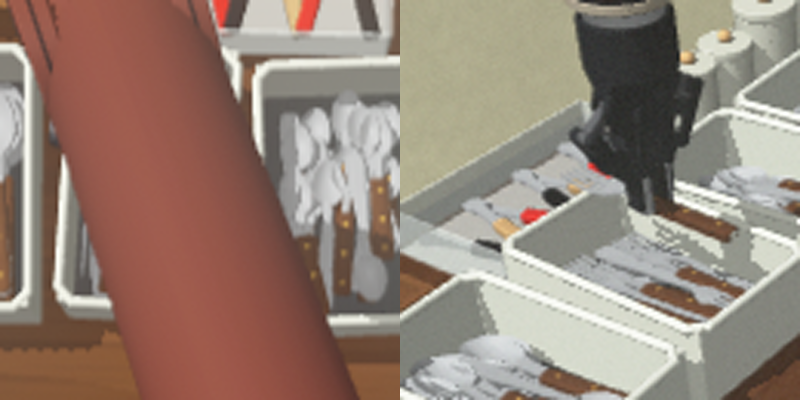

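The fork is held level over the fork tub and its handle lies inside the walls. I'll lower, release to about 45 mm and rise.

move_arm([
  [0, 0, 0.1, 0, -1],
  [0, 0, 0.17, 0, -1],
  [0, 0, 0.203, 0, -1],
  [0, 0, 0.203, 0, -1],
  [0, 0, 0.203, 0, -1],
])

```text
t: 5.35
tcp_pos: [658.3, 82.3, 218.8]
orientation: [1.0, -0.021, 0.001, -0.0]
ft_force: [0.2, 0.3, -0.7]
finger_gap: 16.0
finger_force: 40.3
```

move_arm([
  [0, 0, 0, 0, 0],
  [0, 0, 0, 0, 0],
  [0, 0, 0, 0, 0],
  [0, 0, -0.1, 0, 0],
  [0, 0, -0.22, 0, 0],
])

```text
t: 5.98
tcp_pos: [657.5, 82.0, 305.9]
orientation: [1.0, -0.021, -0.001, 0.0]
ft_force: [1.0, -0.0, 0.2]
finger_gap: 42.8
finger_force: 0.0
```

```bash
python3 - <<'E'
from h import *
rel(436.4,386.3,300,28.5)
E
```

```text
t 5.975 tcp [657.5  82.  305.9] yaw -2.4 j [ 0.15  0.47 -0.46  1.53  0.22  1.2  -1.96] gap 42.8
shares -0.5839 -0.7371 0.0147 turn -0.6864
```

move_arm([
  [-0.584, -0.737, 0, -0.686, 0.1],
  [-0.584, -0.737, 0, -0.686, 0.1],
  [-0.584, -0.737, 0, -0.686, 0.1],
  [-0.584, -0.737, 0, -0.686, 0.1],
  [-0.584, -0.737, 0, -0.686, 0.1],
])

```text
t: 6.6
tcp_pos: [472.9, 336.2, 306.2]
orientation: [0.969, 0.246, 0.0, -0.0]
ft_force: [0.1, 0.7, 0.2]
finger_gap: 46.8
finger_force: 0.0
```

```bash
python3 - <<'E'
from h import *
import cv2
rel(436.4,386.3,230,28.5)
d=imaging.read_camera("side");print(d["camera_from_world"].shape)
a=[]
for n,x0,y0 in (("top",170,60),("side",90,120)):
    f=imaging.read_camera(n)["frame"][:,:,::-1]
    a.append(cv2.resize(f[y0:y0+130,x0:x0+130],(400,400),interpolation=cv2.INTER_CUBIC))
cv2.imwrite("pics/fk3.png",np.hstack(a))
E
```

```text
t 6.6 tcp [472.9 336.2 306.2] yaw 28.5 j [-0.12  0.35 -0.7   1.73  0.24  1.15 -1.96] gap 46.8
shares -0.0205 -0.1534 0.1905 turn -0.001
(4, 4)
```

View pics/fk3.png

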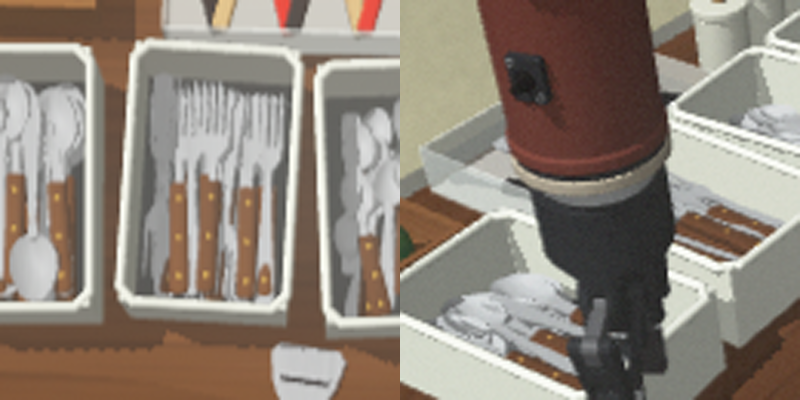

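The fork lies flat among the forks (fork tub, middle handle). Now the knife.

move_arm([
  [-0.02, -0.153, 0, 0, 0.1],
  [-0.02, -0.153, 0.1, 0, 0.1],
  [-0.02, -0.153, 0.19, 0, 0.1],
  [-0.02, -0.153, 0.19, 0, 0.1],
  [-0.02, -0.153, 0.19, 0, 0.1],
])

```text
t: 7.38
tcp_pos: [438.9, 384.8, 231.1]
orientation: [0.969, 0.245, 0.001, -0.0]
ft_force: [0.1, 0.3, 0.5]
finger_gap: 47.1
finger_force: 0.0
```

```bash
python3 - <<'E'
from h import *
import cv2
rel(436.4,386.3,176.5,28.5)
f=imaging.read_camera("side")["frame"][:,:,::-1]
cv2.imwrite("pics/kn.png",cv2.resize(f[220:350,110:270],(640,520),interpolation=cv2.INTER_CUBIC))
E
```

```text
t 7.375 tcp [438.9 384.8 231.1] yaw 28.4 j [-0.23  0.44 -0.69  1.79  0.32  1.02 -2.12] gap 47.1
shares -0.0036 -0.0062 0.1366 turn -0.002
```

View pics/kn.png

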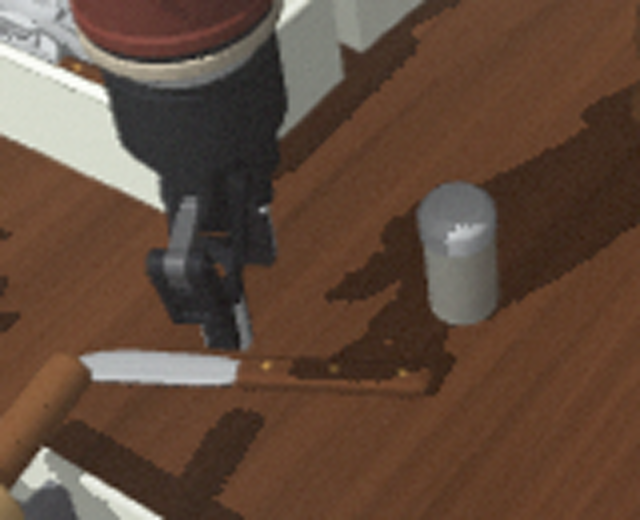

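The gripper is about 55 mm above the knife, lined up with the front of its handle. The rolling pin only overlaps it in perspective. Descending.

move_arm([
  [-0.004, -0.006, 0.1, 0, 0.1],
  [-0.004, -0.006, 0.137, 0, 0.1],
  [-0.004, -0.006, 0.137, 0, 0.1],
  [-0.004, -0.006, 0.137, 0, -1],
  [-0.004, -0.006, 0.137, 0, -1],
])

```text
t: 8.05
tcp_pos: [435.9, 386.7, 176.5]
orientation: [0.969, 0.246, 0.001, -0.0]
ft_force: [-0.5, -1.6, 4.1]
finger_gap: 16.2
finger_force: 40.1
```

move_arm([
  [0, 0, 0, 0, -1],
  [0, 0, 0, 0, -1],
  [0, 0, 0, 0, -1],
  [0, 0, -0.12, 0, -1],
  [0, 0, -0.27, 0, -1],
])

```text
t: 8.68
tcp_pos: [435.1, 385.8, 283.8]
orientation: [0.969, 0.246, -0.001, 0.0]
ft_force: [1.0, 1.0, -0.6]
finger_gap: 15.1
finger_force: 39.6
```

```bash
python3 - <<'E'
from h import *
rel(560,60,310,3)
rel(660,-247,310,3)
E
```

```text
t 8.675 tcp [435.1 385.8 283.8] yaw 28.5 j [-0.21  0.38 -0.72  1.75  0.27  1.12 -2.09] gap 15.1
shares -0.1141 0.8649 -0.0655 turn 0.5663
t 8.675 tcp [435.1 385.8 283.8] yaw 28.5 j [-0.21  0.38 -0.72  1.75  0.27  1.12 -2.09] gap 15.1
shares -0.2604 1.6587 -0.0655 turn 0.5663
```

move_arm([
  [-0.114, 0.865, -0.065, 0.566, -1],
  [-0.114, 0.865, -0.065, 0.566, -1],
  [-0.114, 0.865, -0.065, 0.566, -1],
  [-0.114, 0.865, -0.065, 0.566, -1],
  [-0.114, 0.865, -0.065, 0.566, -1],
])

```text
t: 9.3
tcp_pos: [547.3, 93.4, 307.3]
orientation: [1.0, 0.026, 0.001, -0.0]
ft_force: [1.2, 0.2, -0.8]
finger_gap: 15.5
finger_force: 39.6
```

```bash
python3 - <<'E'
from h import *
rel(630,-247,310,3)
E
```

```text
t 9.3 tcp [547.3  93.4 307.3] yaw 3.0 j [ 0.2   0.26 -0.51  1.8   0.14  1.12 -1.88] gap 15.5
shares 0.1616 0.8607 -0.0068 turn 0.0003
```

move_arm([
  [0.16, 0.86, -0.01, 0, -1],
  [0.16, 0.86, -0.01, 0, -1],
  [0.16, 0.86, -0.01, 0, -1],
  [0.16, 0.86, -0.01, 0, -1],
  [0.16, 0.86, -0.01, 0, -1],
])

```text
t: 9.93
tcp_pos: [620.3, -210.4, 310.6]
orientation: [1.0, 0.026, 0.001, 0.0]
ft_force: [1.3, 1.1, -1.2]
finger_gap: 15.9
finger_force: 39.6
```

```bash
python3 - <<'E'
from h import *
rel(660,-247,300,3)
E
```

```text
t 9.925 tcp [ 620.3 -210.4  310.6] yaw 3.0 j [ 0.52  0.43 -0.34  1.55  0.15  1.19 -1.37] gap 15.9
shares 0.0942 0.0967 0.0266 turn 0.0005
```

move_arm([
  [0.094, 0.097, 0.027, 0, -1],
  [0.094, 0.097, 0.027, 0, -1],
  [0.094, 0.097, 0.027, 0, -1],
  [0.094, 0.097, 0.027, 0, -1],
  [0.094, 0.097, 0.027, 0, -1],
])

```text
t: 10.55
tcp_pos: [659.6, -244.3, 300.1]
orientation: [1.0, 0.027, 0.001, 0.0]
ft_force: [0.6, -0.6, -1.1]
finger_gap: 15.6
finger_force: 39.6
```

```bash
python3 - <<'E'
from h import *
import cv2
rel(659,-247,217.5,3)
a=[]
for n,x0,y0 in (("top",310,60),("side",190,60)):
    f=imaging.read_camera(n)["frame"][:,:,::-1]
    a.append(cv2.resize(f[y0:y0+130,x0:x0+130],(400,400),interpolation=cv2.INTER_CUBIC))
cv2.imwrite("pics/kn2.png",np.hstack(a))
E
```

```text
t 10.55 tcp [ 659.6 -244.3  300.1] yaw 3.1 j [ 0.52  0.53 -0.33  1.43  0.17  1.21 -1.34] gap 15.6
shares -0.0018 0.0066 0.2064 turn 0.0017
```

View pics/kn2.png

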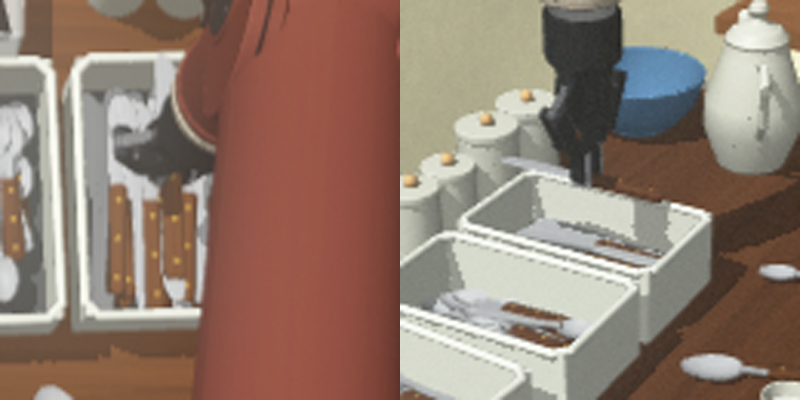

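The knife is level above the knife tub, with its tip and butt inside the end walls. Lowering.

move_arm([
  [-0.002, 0.006, 0.1, 0, -1],
  [-0.002, 0.006, 0.17, 0, -1],
  [-0.002, 0.006, 0.206, 0, -1],
  [-0.002, 0.006, 0.206, 0, -1],
  [-0.002, 0.006, 0.206, 0, -1],
])

```text
t: 11.28
tcp_pos: [659.3, -247.7, 217.4]
orientation: [1.0, 0.026, 0.001, 0.0]
ft_force: [-0.1, -0.4, -0.6]
finger_gap: 15.9
finger_force: 40.4
```

move_arm([
  [0, 0, 0, 0, 0],
  [0, 0, 0, 0, 0],
  [0, 0, 0, 0, 0],
  [0, 0, -0.1, 0, 0],
  [0, 0, -0.22, 0, 0],
])

```text
t: 11.9
tcp_pos: [658.6, -247.7, 304.6]
orientation: [1.0, 0.026, -0.001, -0.0]
ft_force: [1.4, 0.7, 0.6]
finger_gap: 42.6
finger_force: 0.0
```

```bash
python3 - <<'E'
from h import *
rel(405.5,-196.8,300,24.5)
E
```

```text
t 11.9 tcp [ 658.6 -247.7  304.6] yaw 3.0 j [ 0.52  0.53 -0.32  1.42  0.17  1.23 -1.34] gap 42.6
shares -0.6253 -0.1603 0.0114 turn -0.4777
```

move_arm([
  [-0.625, -0.16, 0.01, -0.478, 0.1],
  [-0.625, -0.16, 0.01, -0.478, 0.1],
  [-0.625, -0.16, 0.01, -0.478, 0.1],
  [-0.625, -0.16, 0.01, -0.478, 0.1],
  [-0.625, -0.16, 0.1, -0.478, 0.1],
])

```text
t: 12.52
tcp_pos: [403.7, -197.2, 267.0]
orientation: [0.977, 0.211, 0.001, 0.003]
ft_force: [0.8, -1.1, -1.0]
finger_gap: 47.1
finger_force: 0.0
```

move_arm([
  [0, 0, 0.05, 0, 0.1],
  [0, 0, 0.1, 0, 0.1],
  [0, 0, 0.1, 0, 0.1],
  [0, 0, 0.1, 0, 0.1],
  [0, 0, 0.1, 0, 0.1],
])

```text
t: 13.15
tcp_pos: [406.4, -197.1, 225.5]
orientation: [0.977, 0.212, 0.001, 0.0]
ft_force: [0.6, 0.3, -0.5]
finger_gap: 46.8
finger_force: 0.0
```

```bash
python3 - <<'E'
from h import *
import cv2
rel(405.5,-196.8,176.5,24.5)
a=[]
for n,x0,y0 in (("top",310,60),("side",270,110)):
    f=imaging.read_camera(n)["frame"][:,:,::-1]
    a.append(cv2.resize(f[y0:y0+130,x0:x0+130],(400,400),interpolation=cv2.INTER_CUBIC))
cv2.imwrite("pics/sp.png",np.hstack(a))
E
```

```text
t 13.15 tcp [ 406.4 -197.1  225.5] yaw 24.5 j [ 0.76  0.15 -0.43  2.11  0.08  0.9  -0.86] gap 46.8
shares -0.0018 -0.0016 0.1225 turn 0.0003
```

View pics/sp.png

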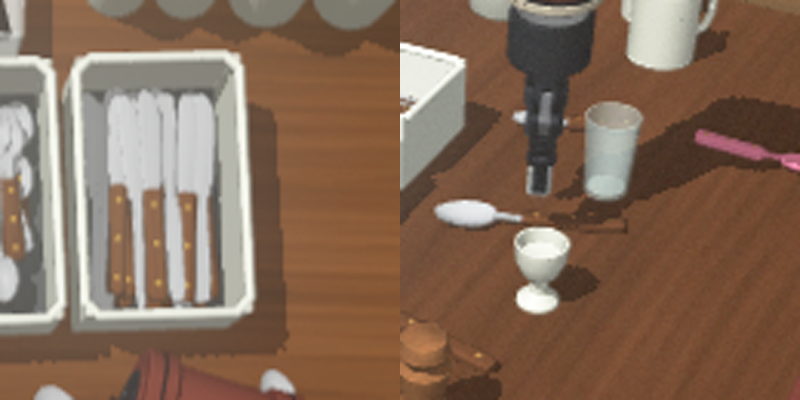

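The knife is flat in the knife tub. The gripper is over the spoon's handle, with the egg cup and glass clear to either side. Descending.

move_arm([
  [-0.002, -0.001, 0.1, 0, 0.1],
  [-0.002, -0.001, 0.122, 0, 0.1],
  [-0.002, -0.001, 0.122, 0, 0.1],
  [-0.002, -0.001, 0.122, 0, -1],
  [-0.002, -0.001, 0.122, 0, -1],
])

```text
t: 13.88
tcp_pos: [405.7, -197.1, 177.0]
orientation: [0.977, 0.212, 0.001, 0.001]
ft_force: [0.1, 0.4, 5.1]
finger_gap: 15.6
finger_force: 39.8
```

move_arm([
  [0, 0, 0, 0, -1],
  [0, 0, 0, 0, -1],
  [0, 0, 0, 0, -1],
  [0, 0, -0.12, 0, -1],
  [0, 0, -0.27, 0, -1],
])

```text
t: 14.5
tcp_pos: [404.6, -196.6, 284.9]
orientation: [0.977, 0.212, -0.001, -0.001]
ft_force: [0.8, -1.2, -0.1]
finger_gap: 15.8
finger_force: 39.3
```

```bash
python3 - <<'E'
from h import *
rel(560,0,310,3)
E
```

```text
t 14.5 tcp [ 404.6 -196.6  284.9] yaw 24.5 j [ 0.79  0.06 -0.44  2.06  0.03  1.03 -0.81] gap 15.8
shares 0.5575 -0.286 -0.0628 turn 0.4784
```

move_arm([
  [0.557, -0.286, -0.063, 0.478, -1],
  [0.557, -0.286, -0.063, 0.478, -1],
  [0.557, -0.286, -0.063, 0.478, -1],
  [0.557, -0.286, -0.063, 0.478, -1],
  [0.557, -0.286, -0.063, 0.478, -1],
])

```text
t: 15.12
tcp_pos: [561.8, 3.5, 310.3]
orientation: [1.0, 0.028, 0.001, -0.001]
ft_force: [-0.3, -0.1, -1.3]
finger_gap: 15.6
finger_force: 39.3
```

```bash
python3 - <<'E'
from h import *
rel(652,254,300,2.9)
E
```

```text
t 15.125 tcp [561.8   3.5 310.3] yaw 3.2 j [ 0.43  0.28 -0.6   1.78  0.17  1.13 -1.74] gap 15.6
shares 0.2604 -0.6125 0.0256 turn 0.0076
```

move_arm([
  [0.26, -0.632, 0.026, 0.008, -1],
  [0.26, -0.632, 0.026, 0.008, -1],
  [0.26, -0.632, 0.026, 0.008, -1],
  [0.26, -0.632, 0.026, 0.008, -1],
  [0.26, -0.632, 0.026, 0.008, -1],
])

```text
t: 15.75
tcp_pos: [650.4, 262.2, 298.8]
orientation: [1.0, 0.025, -0.0, -0.001]
ft_force: [-0.5, -0.0, -1.4]
finger_gap: 15.9
finger_force: 39.3
```

move_arm([
  [0, 0, 0, 0, -1],
  [0, 0, 0, 0, -1],
  [0, 0, 0, 0, -1],
  [0, 0, 0, 0, -1],
  [0, 0, 0, 0, -1],
])

```text
t: 16.38
tcp_pos: [651.0, 256.9, 298.8]
orientation: [1.0, 0.023, 0.0, 0.0]
ft_force: [-0.6, -0.0, 0.6]
finger_gap: 15.9
finger_force: 39.3
```

```bash
python3 - <<'E'
from h import *
import cv2
rel(652,262,219,2.9)
a=[]
for n,x0,y0 in (("top",120,60),("side",60,120)):
    f=imaging.read_camera(n)["frame"][:,:,::-1]
    a.append(cv2.resize(f[y0:y0+130,x0:x0+130],(400,400),interpolation=cv2.INTER_CUBIC))
cv2.imwrite("pics/sp2.png",np.hstack(a))
E
```

```text
t 16.375 tcp [651.  256.9 298.8] yaw 2.6 j [-0.01  0.58 -0.62  1.42  0.34  1.25 -2.19] gap 15.9
shares 0.003 -0.0125 0.1996 turn -0.0066
```

View pics/sp2.png

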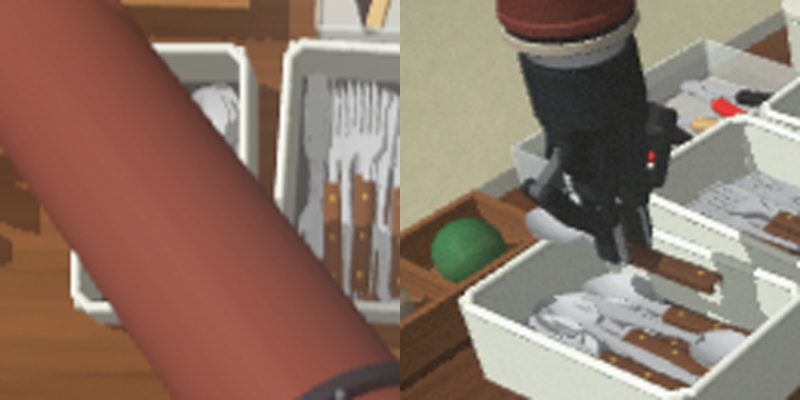

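The spoon is level over the spoon tub. Lowering.

move_arm([
  [0.003, -0.008, 0.08, 0, -1],
  [0.003, -0.008, 0.14, 0, -1],
  [0.003, -0.008, 0.175, 0, -1],
  [0.003, -0.008, 0.198, 0, -1],
  [0.003, -0.008, 0.198, 0, -1],
])

```text
t: 17.1
tcp_pos: [652.0, 260.7, 219.3]
orientation: [1.0, 0.023, -0.0, 0.0]
ft_force: [-0.8, -0.3, -1.6]
finger_gap: 15.4
finger_force: 39.3
```

move_arm([
  [0, 0, 0, 0, 0],
  [0, 0, 0, 0, 0],
  [0, 0, 0, 0, 0],
  [0, 0, -0.1, 0, 0],
  [0, 0, -0.22, 0, 0],
])

```text
t: 17.73
tcp_pos: [651.8, 260.5, 307.6]
orientation: [1.0, 0.023, -0.001, 0.0]
ft_force: [0.4, -0.1, -0.1]
finger_gap: 42.9
finger_force: 0.0
```

```bash
python3 - <<'E'
from h import *
rel(540,-60,320,21.5)
E
```

```text
t 17.725 tcp [651.8 260.5 307.6] yaw 2.6 j [-0.02  0.58 -0.62  1.41  0.34  1.27 -2.19] gap 42.9
shares -0.3161 0.7876 -0.0309 turn -0.419
```

move_arm([
  [-0.316, 0.788, -0.03, -0.419, 0.1],
  [-0.316, 0.788, -0.03, -0.419, 0.1],
  [-0.316, 0.788, -0.03, -0.419, 0.1],
  [-0.316, 0.788, -0.03, -0.419, 0.1],
  [-0.316, 0.788, -0.03, -0.419, 0.1],
])

```text
t: 18.35
tcp_pos: [548.4, -36.0, 318.9]
orientation: [0.982, 0.186, 0.0, 0.0]
ft_force: [0.2, -0.0, 0.1]
finger_gap: 46.8
finger_force: 0.0
```

```bash
python3 - <<'E'
from h import *
rel(480,-300,320,21.5)
E
```

```text
t 18.35 tcp [548.4 -36.  318.9] yaw 21.5 j [ 0.58  0.26 -0.68  1.79  0.18  1.15 -1.36] gap 46.8
shares -0.4008 0.5515 -0.0027 turn -0.0003
```

move_arm([
  [-0.4, 0.55, 0, 0, 0.1],
  [-0.4, 0.55, 0, 0, 0.1],
  [-0.4, 0.55, 0, 0, 0.1],
  [-0.4, 0.55, 0, 0, 0.1],
  [-0.4, 0.55, 0, 0, 0.1],
])

```text
t: 18.98
tcp_pos: [479.1, -301.8, 318.6]
orientation: [0.983, 0.184, -0.0, 0.001]
ft_force: [-0.3, 1.0, -0.5]
finger_gap: 46.9
finger_force: 0.0
```

```bash
python3 - <<'E'
from h import *
rel(446,-390.8,230,21.5)
E
```

```text
t 18.975 tcp [ 479.1 -301.8  318.6] yaw 21.2 j [ 0.93  0.27 -0.52  1.76  0.15  1.15 -0.84] gap 46.9
shares -0.1576 0.1776 0.2214 turn -0.0073
```

move_arm([
  [-0.158, 0.178, 0.05, -0.007, 0.1],
  [-0.158, 0.178, 0.1, -0.007, 0.1],
  [-0.158, 0.178, 0.2, -0.007, 0.1],
  [-0.158, 0.178, 0.22, -0.007, 0.1],
  [-0.158, 0.178, 0.22, -0.007, 0.1],
])

```text
t: 19.6
tcp_pos: [449.1, -385.9, 231.0]
orientation: [0.982, 0.19, 0.0, -0.0]
ft_force: [-0.1, 0.4, 0.4]
finger_gap: 46.9
finger_force: 0.0
```

```bash
python3 - <<'E'
from h import *
import cv2
rel(446,-390.8,176.5,21.5)
a=[]
for n,x0,y0 in (("top",120,60),("side",280,80)):
    f=imaging.read_camera(n)["frame"][:,:,::-1]
    a.append(cv2.resize(f[y0:y0+130,x0:x0+130],(400,400),interpolation=cv2.INTER_CUBIC))
cv2.imwrite("pics/ts.png",np.hstack(a))
E
```

```text
t 19.6 tcp [ 449.1 -385.9  231. ] yaw 21.9 j [ 1.01  0.41 -0.46  1.78  0.21  1.   -0.71] gap 46.9
shares -0.0118 0.0083 0.1362 turn 0.0092
```

View pics/ts.png

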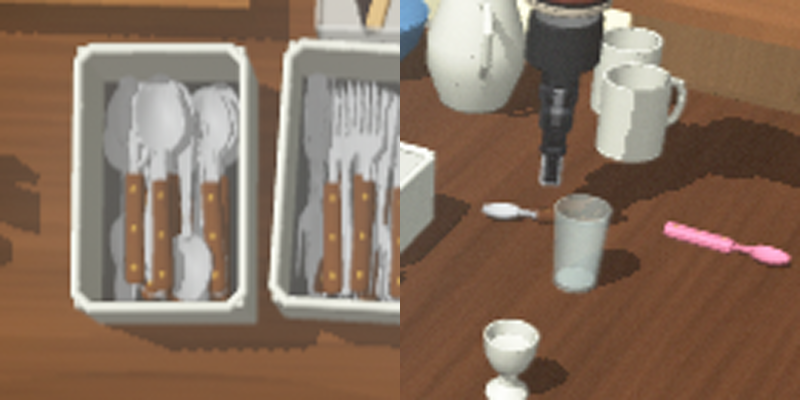

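The table spoon is flat in its tub. The gripper is over the teaspoon's handle and clear of the glass. Descending.

move_arm([
  [-0.01, 0.009, 0.06, 0.009, 0.1],
  [-0.01, 0.009, 0.1, 0.009, 0.1],
  [-0.01, 0.009, 0.136, 0.009, 0.1],
  [-0.01, 0.009, 0.136, 0.009, 0.1],
  [-0.01, 0.009, 0.136, 0.009, -1],
])

```text
t: 20.32
tcp_pos: [446.3, -391.7, 176.6]
orientation: [0.983, 0.186, 0.0, 0.0]
ft_force: [-0.1, -0.8, -0.1]
finger_gap: 30.0
finger_force: 0.0
```

move_arm([
  [0, 0, 0, 0, -1],
  [0, 0, 0, 0, -1],
  [0, 0, 0, 0, -1],
  [0, 0, -0.12, 0, -1],
  [0, 0, -0.27, 0, -1],
])

```text
t: 20.95
tcp_pos: [445.3, -391.4, 284.1]
orientation: [0.983, 0.186, -0.001, -0.001]
ft_force: [0.5, -1.6, -0.2]
finger_gap: 15.5
finger_force: 39.7
```

```bash
python3 - <<'E'
from h import *
rel(600,-200,310,3.9)
E
```

```text
t 20.95 tcp [ 445.3 -391.4  284.1] yaw 21.4 j [ 1.03  0.35 -0.47  1.73  0.17  1.1  -0.69] gap 15.5
shares 0.5347 -0.3043 -0.0649 turn 0.3891
```

move_arm([
  [0.535, -0.304, -0.065, 0.389, -1],
  [0.535, -0.304, -0.065, 0.389, -1],
  [0.535, -0.304, -0.065, 0.389, -1],
  [0.535, -0.304, -0.065, 0.389, -1],
  [0.535, -0.304, -0.065, 0.389, -1],
])

```text
t: 21.58
tcp_pos: [603.5, -194.0, 310.8]
orientation: [0.999, 0.039, 0.001, -0.001]
ft_force: [0.0, -0.4, -1.0]
finger_gap: 15.5
finger_force: 39.7
```

```bash
python3 - <<'E'
from h import *
rel(650,-86,300,3.9)
E
```

```text
t 21.575 tcp [ 603.5 -194.   310.8] yaw 4.4 j [ 0.64  0.41 -0.51  1.6   0.21  1.18 -1.41] gap 15.5
shares 0.1366 -0.2603 0.0269 turn 0.0115
```

move_arm([
  [0.135, -0.26, 0.027, 0.01, -1],
  [0.135, -0.26, 0.027, 0.01, -1],
  [0.135, -0.26, 0.027, 0.01, -1],
  [0.135, -0.26, 0.027, 0.01, -1],
  [0.135, -0.26, 0.027, 0.01, -1],
])

```text
t: 22.2
tcp_pos: [647.1, -95.2, 299.1]
orientation: [1.0, 0.029, -0.0, 0.0]
ft_force: [0.2, -0.2, -0.2]
finger_gap: 15.7
finger_force: 39.7
```

```bash
python3 - <<'E'
from h import *
rel(650,-88,219,3.9)
E
```

```text
t 22.2 tcp [647.1 -95.2 299.1] yaw 3.3 j [ 0.48  0.47 -0.53  1.56  0.25  1.19 -1.61] gap 15.7
shares 0.0082 -0.0175 0.2004 turn -0.0134
```

move_arm([
  [0.006, -0.014, 0.08, 0, -1],
  [0.006, -0.014, 0.14, 0, -1],
  [0.006, -0.014, 0.175, 0, -1],
  [0.006, -0.014, 0.2, 0, -1],
  [0.006, -0.014, 0.2, 0, -1],
])

```text
t: 22.82
tcp_pos: [649.5, -87.7, 219.0]
orientation: [1.0, 0.03, -0.0, -0.0]
ft_force: [0.3, -0.0, -0.1]
finger_gap: 15.9
finger_force: 39.7
```

move_arm([
  [0, 0, 0, 0, 0],
  [0, 0, 0, 0, 0],
  [0, 0, 0, 0, 0],
  [0, 0, -0.1, 0, 0],
  [0, 0, -0.22, 0, 0],
])

```text
t: 23.45
tcp_pos: [649.3, -87.3, 307.5]
orientation: [1.0, 0.03, -0.001, -0.0]
ft_force: [0.4, -0.7, -0.0]
finger_gap: 42.8
finger_force: 0.0
```

```bash
python3 - <<'E'
from h import *
rel(470,-330,330,3)
E
```

```text
t 23.45 tcp [649.3 -87.3 307.5] yaw 3.5 j [ 0.47  0.46 -0.54  1.54  0.25  1.2  -1.62] gap 42.8
shares -0.484 0.5787 -0.0562 turn 0.0102
```

Backing away for a final look.

move_arm([
  [-0.484, 0.579, -0.05, 0, 0],
  [-0.484, 0.579, -0.05, 0, 0],
  [-0.484, 0.579, -0.05, 0, 0],
  [-0.484, 0.579, -0.05, 0, 0],
  [-0.484, 0.579, -0.05, 0, 0],
])

```text
t: 24.08
tcp_pos: [468.6, -332.0, 327.9]
orientation: [1.0, 0.029, 0.0, 0.001]
ft_force: [0.9, -0.3, 0.3]
finger_gap: 42.3
finger_force: 0.0
```

```bash
python3 - <<'E'
from h import *
import cv2
f=imaging.read_camera("top")["frame"][:,:,::-1]
g=imaging.read_camera("side")["frame"][:,:,::-1]
a=cv2.resize(f[65:265,105:445],(800,470),interpolation=cv2.INTER_CUBIC)[:330]
b=cv2.resize(g[100:290,60:400],(483,270),interpolation=cv2.INTER_CUBIC)
c=np.zeros((600,800,3),np.uint8);c[:330]=a;c[330:,:483]=b
cv2.imwrite("pics/end.png",c)
E
```

```text
(no output)
```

View pics/end.png

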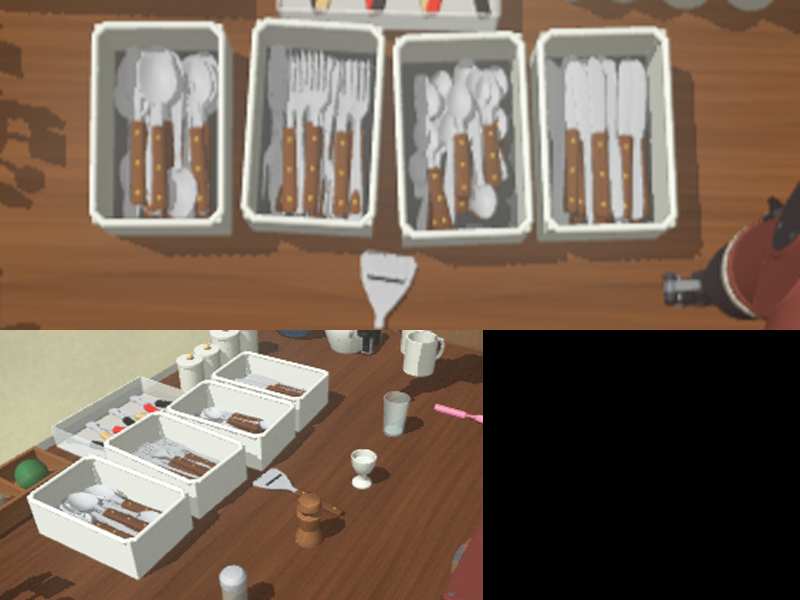

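All four pieces lie flat in their tubs: spoon (158,130), fork (312,150), teaspoon (460,140) and knife (600,150). The slicer and glass have not moved, and the arm is clear.

```bash
python3 -c "
from bench import workorder
print(workorder.sign_off())"
```

```text
the job is handed in; nothing more can be done
None
```

The fork, knife, table spoon and teaspoon each lie flat in their own tub, the cheese slicer and glass are where they were, and the job was handed in at about 24 s.

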